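Set up the stirring plates

ROBOT

A 7-joint arm with a two-finger parallel gripper is mounted at the origin on the work surface. World frame = base frame: x ahead of the robot, y to its left, z up, the work surface at z = 0. Lengths are in mm, angles in rad, forces in N, time in s.
With the tool pointing down it reaches from about 400 to 875 mm from the base axis. Payload 4.4 kg.
Tool frame: the origin (TCP) lies midway between the tips of the shut fingers; the grasp point (between the pads) lies 19 mm behind it; z points along the fingers, y is the line along which they close (so a half turn about z gives the same grasp; the last joint's range is limited). The gripper opens to 85 mm and grips with 20 to 120 N. Pads are 22 mm wide; open, the fingers measure 114 mm over their backs; the gripper's body (76 mm by 85 mm) begins 54 mm behind the grasp point. The pads swing forward as they close: fully open they stand 13 mm farther back than shut.
Start: joints at [-1.179, 0.628, 0.038, 1.517, -0.027, 0.996, -0.02], TCP at [287.264, 583.093, 231.313] pointing down, gripper open.
Joint ranges: [-3.06, 3.06], [-0.37, 2.12], [-1.25, 1.32], [0.18, 2.47], [-1.1, 4.24], [0.23, 1.98], [-2.94, 2.94]. Speed limits (rad/s): [2.57, 2.57, 3.14, 3.14, 3.14, 3.14, 3.14].

INTERFACE

Orientations are given as [roll, pitch, yaw] about the fixed x, y, z axes, in that order (R = Rz(yaw) Ry(pitch) Rx(roll)).
In Python, from cell import ctrl gives the robot as it stands. The module is installed in compiled form; this text tells all that it offers.
- The arm moves only by the tool step_arm, never from a script. Its argument "commands" is one flat list of numbers, 7 for each row, row after row: the shift along the tool's x, y, z in cm, then the turn, a rotation vector about the tool's x, y, z in rad, then the opening, from 0 (shut) to 1 (fully open). A call has 1 to 10 rows; each row is the pose to reach, as a shift and turn from the pose commanded when the call began, along the tool's axes at that moment; what a row does not reach only later rows make up. A row lasts 1/10 s, in which the tool goes at most 50 mm and 8.59 degrees, less where a joint would pass 70% of its speed; a pose out of reach is approached as far as the arm can. A call with a gripper value outside its range is refused whole. The fingers move at their own pace and stop on an object; the grip force is fixed at half the most. Time passes only in rows, so rows that repeat a pose let the fingers close. It gives the time, the measured TCP pose, the force, the opening and the grip force at its end, in the units of the state.
- ctrl.read_state(): the state, without advancing time (a new reading comes with each control period).
- ctrl.get_image(name): name is "side" or "top"; returns a dict with "image" (384x512x3 uint8, red, green, blue), "range_z" (384x512 float32, mm along the optical axis (not along the pixel's ray), 0 where there is no reading), "vfov" (degrees; the focal length in pixels is half the picture's height over the tangent of half this angle, whatever the lens; pixels are square), "cx", "cy" (the principal point, pixels), "world_to_cam" (4x4, takes a point from world to camera coordinates). Camera axes: x right, y down, z forward; pixel columns grow to the right and rows downward; lengths in mm; the calibration is good to about 2 mm. A picture is of the moment at which its call begins.
- ctrl.finish_job(): hands the job in; it is judged then, once.
The state is a dict: "clock": time; "qpos": joint angles; "qd": joint speeds; "tau": joint torques, N m; "eef_pos": TCP position; "tool_rot": TCP orientation; "force": force on the tool from outside, world axes, zero at the start; "torque": the same for the moment, N m; "width": finger opening in mm; "gripper_force": force on a finger pad.
Only numpy, scipy, OpenCV 4.12 (cv2) and the standard library are available. Lean on these libraries where they do the work, as an engineer would, in place of code of your own. Each camera call takes 0.05 s, during which the arm holds its last target. There are 200 camera calls.

TASK

Clear the used beaker off the large magnetic stirrer and stand it upright in the wash tray, and set up all the stirrers: stand each of the three conical flasks in the middle of the plate of its own stirrer, the small flask on the small one, the medium on the medium, the large on the large. Set the glass down without dropping it, knock none of it over, and leave the volumetric flask and the clean beaker that stand among the conical flasks where they are.

Things in the scene. Friction and masses are not known exactly. Their poses are not given: they have to be found in the camera images.
- flask_small_mid (a point): Small conical (Erlenmeyer) flask of clear glass with a white stir bar inside, standing on the bench: base 51 mm across, 90 mm high. The cone narrows up to a straight round neck 22 mm across that takes up the top 32 mm (grip it there). About 50 g. This point is on its axis, half-way up (45 mm above its underside); z is up along the axis.
- flask_medium_mid (a point): Medium conical flask, same make: base 67 mm across, 114 mm high, straight neck 28 mm across over the top 36 mm. About 80 g. This point is on its axis, half-way up (57 mm above its underside); z is up along the axis.
- flask_large_mid (a point): Large conical flask, same make: base 84 mm across, 140 mm high, straight neck 34 mm across over the top 40 mm. About 120 g. This point is on its axis, half-way up (70 mm above its underside); z is up along the axis.
- used_beaker_mid (a point): Used small glass beaker, straight round wall 50 mm across (thin rim lip and spout only for looks), 70 mm high, about 60 g, standing at the start on the plate of the large stirrer. This point is on its axis, half-way up (35 mm above its underside); z is up along the axis.
- stirrer_small_plate (a point): Small magnetic stirrer: white housing 105 mm wide and 140 mm deep with one black knob on its front, fixed on the bench; on it a bare round aluminium plate with a thin black surround, 85 mm across. This point is the centre of the plate's top face, 50 mm above the bench; x points away from the knob panel, z up.
- stirrer_medium_plate (a point): Medium magnetic stirrer: white housing 130 mm wide and 165 mm deep, one knob; round aluminium plate with a thin black surround, 110 mm across. This point is the centre of the plate's top face, 60 mm above the bench; x points away from the knob panel, z up.
- stirrer_large_plate (a point): Large magnetic stirrer: white housing 165 mm wide and 195 mm deep, two knobs; round aluminium plate with a thin black surround, 140 mm across. This point is the centre of the plate's top face, 75 mm above the bench; x points away from the knob panel, z up.
- wash_tray_floor (a point): Wash tray: shallow open tray of white plastic, 200 mm long (its x, which points away from the robot) by 140 mm wide (its y) and 35 mm high, walls 4 mm, fixed on the bench to the left or right. A bottle brush lies in it along the +y long side. This point is the middle of the free part of its inner floor, 4 mm above the bench; 96 mm free to the end walls along x, 54 mm to the wall on the -y side and 57 mm to the brush on the +y side.
- volumetric_mid (a point): Volumetric flask to be left alone: round clear glass bulb 60 mm across with a long thin neck 14 mm across and a white stopper, 170 mm high, standing on the bench among the conical flasks. This point is on its axis, half-way up (85 mm).
- clean_beaker_mid (a point): Clean beaker to be left alone: larger than the used one, 68 mm across and 95 mm high, standing on the bench among the conical flasks. This point is on its axis, half-way up (47.5 mm).

How it is judged:
By the outcome, as a careful person would: the job done as asked, in the order asked, and still so for the second after the job is handed in, with the robot touching nothing.
It also fails if it takes over 115 s, if anything falls off the work surface, if the arm or the gripper's body presses on something with over 40 N, if the wrist force passes 120 N, or if a joint passes its speed limit or range.

## Working session

There is one attempt and no reset: what is moved stays moved. The work goes in short steps, Python scripts to look and compute and a tool call to move; the robot and the scene stay as the last step left them, time stands still between calls to the robot, and variables do not carry over. Pictures are saved under pics/ and viewed, at most 14 in all, crops included, and the job is handed in when it is done.

Besides the shell and the picture viewer there is one more tool, called after "Emit:" as name(argument=value, ...) on one line, values as JSON. step_arm: Moves the arm, as the interface text tells. Its arguments: {"type":"object","properties":{"commands":{"type":"array"}},"required":["commands"]}

```bash
mkdir -p pics
cat > h.py <<'E'
import numpy as np,cv2
from cell import ctrl
from scipy.spatial.transform import Rotation as R
def grab(n):
    d=ctrl.get_image(n); np.savez(n+'.npz',**d); return d
def load(n): return dict(np.load(n+'.npz'))
def ray(d,u,v,z):
    f=192/np.tan(np.radians(float(d['vfov']))/2); T=np.linalg.inv(d['world_to_cam'])
    r=T[:3,:3]@np.array([(u-d['cx'])/f,(v-d['cy'])/f,1]); o=T[:3,3]
    return o+r*(z-o[2])/r[2]
def proj(d,p):
    f=192/np.tan(np.radians(float(d['vfov']))/2); c=(d['world_to_cam']@np.r_[p,1])[:3]
    return f*c[0]/c[2]+d['cx'],f*c[1]/c[2]+d['cy']
E
python3 - <<'E'
from h import *
for n in('side','top'):
    d=grab(n); cv2.imwrite(f'pics/{n}0.png',cv2.resize(d['image'][:,:,::-1],(800,600),interpolation=cv2.INTER_CUBIC))
    print(n,d['vfov'],d['cx'],d['cy'],np.linalg.inv(d['world_to_cam']).round(3).tolist())
s=ctrl.read_state();print(s)
E
```

```text
side 46.98769314078574 257.63495720227996 186.51227614592133 [[0.772, -0.333, 0.542, -191.941], [-0.636, -0.42, 0.647, -872.962], [0.013, -0.844, -0.536, 817.615], [0.0, 0.0, 0.0, 1.0]]
top 51.35068417856187 258.07434604295463 189.5505601867238 [[-0.011, -0.997, 0.08, 412.713], [-1.0, 0.012, 0.007, -11.848], [-0.008, -0.08, -0.997, 1342.164], [0.0, 0.0, 0.0, 1.0]]
{'clock': 0.1, 'qpos': array([-1.17881789,  0.62926003,  0.03843372,  1.51823595, -0.02699908,
        0.99631369, -0.01999146]), 'qd': array([ 0.00085451, -0.00206555, -0.00085239, -0.00232448,  0.0004598 ,
       -0.00024735, -0.00072525]), 'tau': array([ 3.61450060e-03, -5.64531791e+01,  1.23123061e+00, -1.93974620e+01,
        1.14502420e-02,  5.40046240e-03, -9.17112828e-06]), 'eef_pos': array([286.99576641, 582.59860502, 230.48695489]), 'tool_rot': array([-3.13989320e+00,  1.11373650e-05,  2.68383292e+00]), 'force': array([0.37106667, 0.03527395, 0.60084717]), 'torque': array([-0.02143339,  0.00026899, -0.00737654]), 'gripper_force': 0.0, 'width': 85.34324894844173}
```

View pics/top0.png

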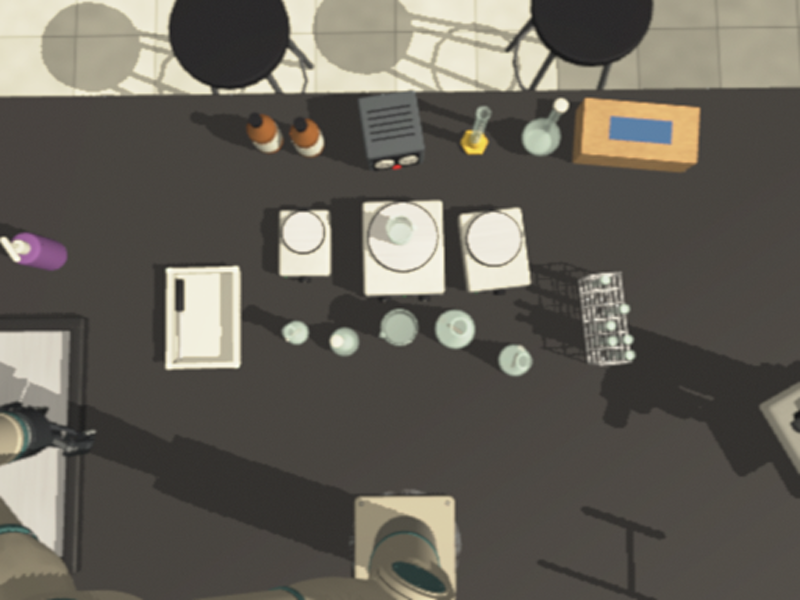

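View pics/side0.png

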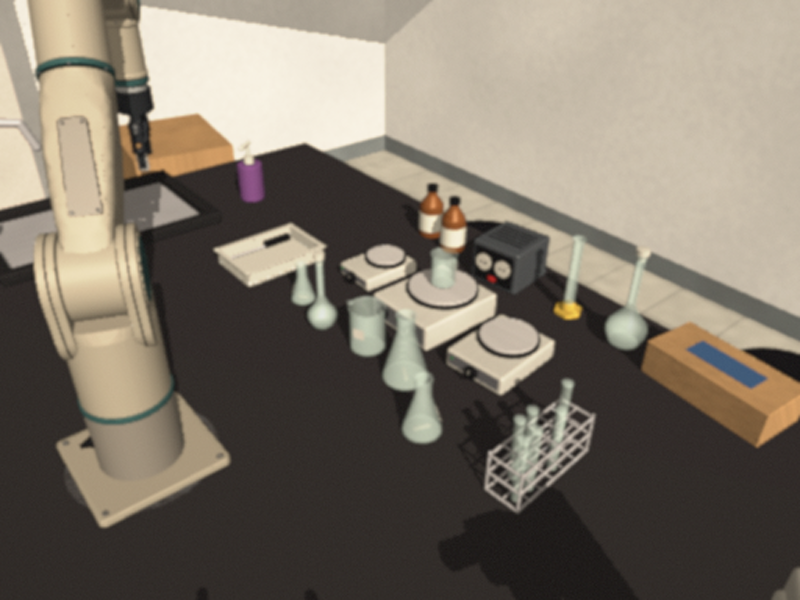

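The top view shows, left to right on the bench, the small flask (295,332), volumetric (344,341), clean beaker (399,327), large flask (455,329) and medium flask (515,360). Above them are the small, large and medium stirrers at (303,232), (403,236) and (494,239), with the used beaker at (400,230). The tray is at (203,317), with its brush on the left (+y). I'll enlarge both views.

Run:
```python
from h import *
for n,(u,v,w,hh,k) in dict(top=(100,124,250,125,3.2),side=(130,140,240,180,3.33)).items():
    d=load(n); im=d['image'][v:v+hh,u:u+w,::-1]
    im=cv2.resize(im,None,fx=k,fy=k,interpolation=cv2.INTER_CUBIC); 
    for g in range(0,w,10): cv2.putText(im,str(u+g),(int((g+.5)*k),8),0,.28,(0,255,255)); cv2.line(im,(int((g+.5)*k),10),(int((g+.5)*k),14),(0,255,255))
    for g in range(0,hh,10): cv2.putText(im,str(v+g),(0,int((g+.5)*k)),0,.28,(0,255,255)); cv2.line(im,(20,int((g+.5)*k)),(26,int((g+.5)*k)),(0,255,255))
    cv2.imwrite(f'pics/{n}1.png',im[:600,:800])
```

```text
(no output)
```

View pics/top1.png

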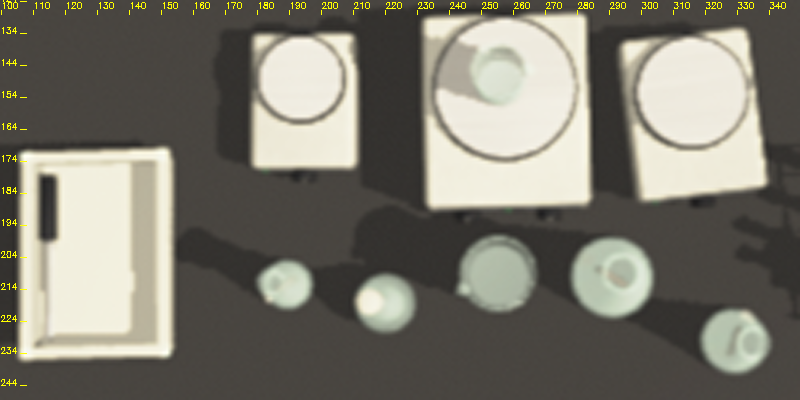

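View pics/side1.png

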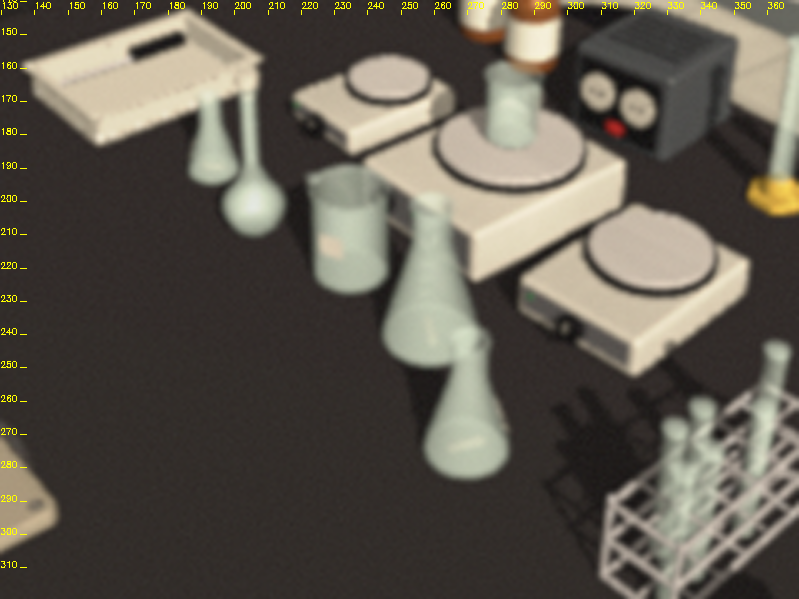

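The crops give the base circles, neck rings and plate circles. I'll raise the arm to a safe travel height first, then compute the positions.

Emit:
step_arm(commands=[0, 0, -5, 0, 0, 0, 1, 0, 0, -10, 0, 0, 0, 1, 0, 0, -10, 0, 0, 0, 1])

```text
clock: 0.4
eef_pos: [289.1, 586.4, 338.7]
tool_rot: [3.128, -0.0, 2.684]
force: [0.7, 0.6, -0.2]
width: 85.0
gripper_force: 0.0
```

```bash
cat > m.py <<'E'
from h import *
t=load('top');s=load('side')
T=lambda x,y,z:ray(t,100+x/3.2-.5,124+y/3.2-.5,z)[:2].round(1)
S=lambda x,y,z:ray(s,130+x/3.33-.5,140+y/3.33-.5,z)[:2].round(1)
E
python3 - <<'E'
from m import *
print('small base',T(288,284,2),'neck',T(272,284,90),'S neck',S(209,90,90))
print('med base',T(735,341,2),'neck',T(750,344,114),'S neck',S(472,337,114))
print('large base',T(612.5,277,2),'neck',T(621,272,140),'S neck',S(432,203,140))
print('vol bulb',T(387,303,30),'S',S(253,205,30),'stopper',T(370,302,168))
print('clean',T(498,273,50),'S rim',S(348,180,95))
print('used rim',T(499,70,145),'base',T(498,78,75),'S rim',S(514,73,145))
print('plates s',T(301,78,50),S(388,78,50),'l',T(505,87,75),S(510,146,75),'m',T(692,91.5,60),S(651,249,60))
c=[T(*p,35) for p in((21,152),(171,149),(172,356),(20,359))];print('tray',c,np.mean(c,0))
# depth clouds
for n,d in(('top',t),('side',s)):
    f=192/np.tan(np.radians(float(d['vfov']))/2);Z=d['range_z'];v,u=np.mgrid[:384,:512]
    P=np.stack([(u-d['cx'])/f*Z,(v-d['cy'])/f*Z,Z,np.ones_like(Z)],-1)@np.linalg.inv(d['world_to_cam']).T
    P=P[Z>0][:,:3]
    for nm,c,r,z0,z1 in(('small',T(288,284,2),20,60,95),('med',T(735,341,2),24,82,120),('large',T(612.5,277,2),28,103,146),('used',T(498,78,75),40,85,150),('usedtop',T(498,78,75),40,135,150),('clean',T(498,273,50),50,85,100),('pl_s',T(301,78,50),55,47,54),('pl_m',T(692,91.5,60),70,57,64),('pl_l',T(505,87,75),90,72,79)):
        q=P[(np.hypot(*(P[:,:2]-c).T)<r)&(P[:,2]>z0)&(P[:,2]<z1)]
        if len(q): print(n,nm,len(q),'mid',((q.min(0)+q.max(0))/2).round(1),'ext',np.ptp(q,axis=0).round(0),'mean',q.mean(0).round(1))
E
```

```text
small base [446.5 228.7] neck [444.4 228.6] S neck [453.7 234.7]
med base [ 381.9 -237.9] neck [ 381.5 -233.2] S neck [ 386.5 -238.6]
large base [ 450.  -111.5] neck [ 450.7 -109.3] S neck [ 452.2 -111.9]
vol bulb [425.2 122. ] S [421.7 114.5] stopper [425.  123.5]
clean [454.    7.6] S rim [459.5  13.4]
used rim [643.3   3.2] base [648.7   5.2] S rim [646.3   1.6]
plates s [655.8 207.3] [651.9 200. ] l [639.4  -1.7] [634.1 -10.8] m [ 635.2 -191. ] [ 633.  -196.9]
tray [array([584.9, 499.3]), array([586.2, 344.1]), array([373.7, 340.9]), array([372.3, 496.2])] [479.275 420.125]
top small 42 mid [446.8 228.2  77.9] ext [22. 23. 33.] mean [446.2 228.2  81.4]
top med 58 mid [ 382.9 -237.5  100.2] ext [28. 29. 36.] mean [ 382.1 -238.4  104.7]
top large 56 mid [ 450.8 -111.9  123.6] ext [33. 34. 40.] mean [ 451.5 -113.1  133.2]
top used 169 mid [642.9  -3.  117.3] ext [53. 58. 63.] mean [645.7  -0.  125.7]
top usedtop 83 mid [642.9  -3.  141.9] ext [53. 58. 14.] mean [646.6  -2.2 143.4]
top clean 93 mid [452.    7.5  92.2] ext [69. 75. 14.] mean [451.5   7.6  93.8]
top pl_s 458 mid [654.3
[... 300 characters left out ...]
2.8  78. ]
side med 177 mid [ 383.7 -239.5   99.1] ext [33. 30. 34.] mean [ 381.9 -240.8  101.3]
side large 206 mid [ 450.9 -113.5  122. ] ext [38. 37. 38.] mean [ 449.1 -116.6  124.9]
side used 354 mid [644.1  -1.7 115.2] ext [56. 57. 60.] mean [638.9  -6.  120.9]
side usedtop 92 mid [645.5  -1.7 140.3] ext [53. 57. 10.] mean [ 6.457e+02 -2.000e-01  1.407e+02]
side clean 148 mid [454.3   5.2  90.6] ext [72. 75. 11.] mean [454.5   6.9  90.5]
side pl_s 186 mid [655.4 203.6  49.7] ext [84. 85.  5.] mean [654.6 202.9  49.1]
side pl_m 575 mid [ 634.2 -195.9   60.1] ext [110. 111.   6.] mean [ 634.3 -197.    59.2]
side pl_l 554 mid [637.2  -6.9  75.3] ext [145. 140.   7.] mean [630.  -15.1  74.2]
```

Depth and pixel measurements agree. Grasps will close along world x (yaw π/2) for every object. Next I move above the used beaker.

Emit:
step_arm(commands=[-5.8, -3.7, 0, 0, 0, 0.11, 1, -11.5, -7.4, 0, 0, 0, 0.22, 1, -17.3, -11, 0, 0, 0, 0.33, 1, -23, -14.7, 0, 0, 0, 0.44, 1, -29, -18.4, 0, 0, 0, 0.55, 1, -34.7, -22, 0, 0, 0, 0.67, 1, -40.5, -25.8, 0, 0, 0, 0.78, 1, -46, -29.4, 0, 0, 0, 0.89, 1, -52, -33, 0, 0, 0, 1.0, 1, -57.8, -36.8, 0, 0, 0, 1.113, 1])

```text
clock: 1.4
eef_pos: [547.5, 154.1, 331.1]
tool_rot: [-3.141, -0.0, 1.567]
force: [0.2, 0.9, 0.2]
width: 85.6
gripper_force: 0.0
```

```bash
python3 -c "
from h import *
s=ctrl.read_state();print(s['eef_pos'],s['tool_rot'],s['qpos'])"
```

```text
[547.53331986 154.09919453 331.06814276] [-3.14145011e+00 -2.06976182e-04  1.56653499e+00] [-0.59116385  0.43622651  0.40555836  1.61840968 -0.18604937  1.12536644
 -0.14337016]
```

Emit:
step_arm(commands=[-5, 3.2, 0, 0, 0, 0, 1, -10, 6.4, 0, 0, 0, 0, 1, -15.4, 9.8, 0, 0, 0, 0, 1, -15.4, 9.8, 5, 0, 0, 0, 1, -15.4, 9.8, 7, 0, 0, 0, 1, -15.4, 9.8, 7, 0, 0, 0, 1, -15.4, 9.8, 7, 0, 0, 0, 1])

```text
clock: 2.1
eef_pos: [644.8, 2.6, 261.2]
tool_rot: [-3.14, -0.0, 1.571]
force: [0.2, 0.7, 0.9]
width: 85.1
gripper_force: 0.0
```

Emit:
step_arm(commands=[-0.2, 0, 4, 0, 0, 0, 1, -0.2, 0, 8, 0, 0, 0, 1, -0.2, 0, 11, 0, 0, 0, 1, -0.2, 0, 13, 0, 0, 0, 1, -0.2, 0, 14.5, 0, 0, 0, 1, -0.2, 0, 15.8, 0, 0, 0, 1, -0.2, 0, 15.8, 0, 0, 0, 1, -0.2, 0, 15.8, 0, 0, 0, 1])

```text
clock: 2.9
eef_pos: [645.8, 0.0, 104.3]
tool_rot: [3.14, -0.0, 1.571]
force: [0.5, -0.3, -0.7]
width: 85.5
gripper_force: 0.0
```

```bash
python3 -c "
from h import *
d=grab('side');im=d['image'][130:250,190:350,::-1];cv2.imwrite('pics/a.png',cv2.resize(im,None,fx=4,fy=4,interpolation=2))"
```

```text
(no output)
```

View pics/a.png

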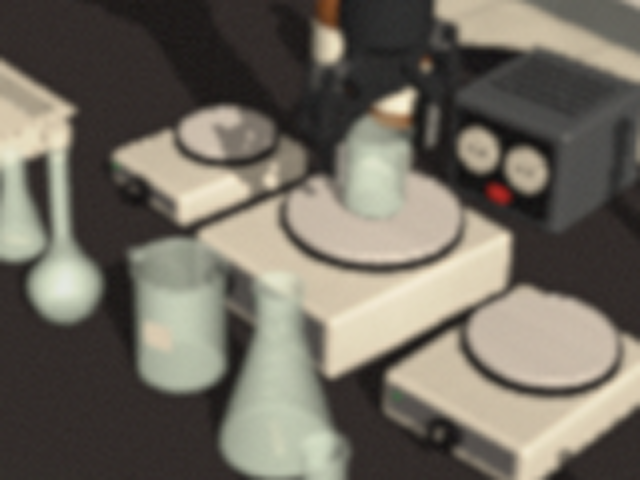

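Run:
```python
from h import *
d=load('side');q=lambda p:tuple(((np.array(proj(d,p))-[190,130]+.5)*4).round().astype(int))
for n,p in dict(rim=(645,0,145),base=(645,0,75),t=(645,0,117),fl=(603,0,117),fr=(688,0,117)).items(): print(n,q(p))
f=192/np.tan(np.radians(float(d['vfov']))/2);Z=d['range_z'];v,u=np.mgrid[:384,:512]
P=np.stack([(u-d['cx'])/f*Z,(v-d['cy'])/f*Z,Z,np.ones_like(Z)],-1)@np.linalg.inv(d['world_to_cam']).T
P=P[Z>0][:,:3];q=P[(abs(P[:,0]-645)<75)&(abs(P[:,1])<40)&(P[:,2]>85)]
for z in range(85,200,10):
    w=q[(q[:,2]>z)&(q[:,2]<z+10)]; print(z,len(w),np.sort(w[:,0])[::max(1,len(w)//8)].round(),w.mean(0).round() if len(w) else'')
```

```text
rim (np.int64(378), np.int64(129))
base (np.int64(374), np.int64(205))
t (np.int64(376), np.int64(160))
fl (np.int64(336), np.int64(177))
fr (np.int64(416), np.int64(143))
85 34 [615. 620. 622. 623. 628. 634. 639. 645. 655.] [632. -15.  90.]
95 45 [619. 620. 621. 624. 628. 633. 637. 643. 650.] [633. -15. 100.]
105 41 [619. 621. 623. 624. 627. 633. 638. 647. 662.] [632. -14. 110.]
115 78 [591. 619. 624. 629. 636. 648. 657. 666. 690.] [642.  -6. 121.]
125 112 [589. 598. 622. 630. 642. 656. 668. 688.] [644.  -4. 130.]
135 113 [588. 598. 623. 634. 649. 663. 667. 688. 696.] [645.  -3. 140.]
145 46 [587. 591. 594. 600. 643. 686. 688. 690. 692. 700.] [646.  -8. 149.]
155 40 [574. 589. 593. 598. 687. 691. 694. 699.] [647.  -9. 161.]
165 84 [570. 573. 579. 593. 604. 610. 701. 707. 714.] [632.  -6. 170.]
175 107 [572. 579. 603. 608. 619. 645. 675. 706. 715.] [635.  -8. 180.]
185 98 [572. 575. 583. 615. 626. 656. 674. 705. 716.] [637. -10. 190.]
195 99 [574. 577. 584. 614. 624. 650. 660. 698. 714.] [633. -12. 200.]
```

The beaker is centred between the fingers (rim projected at (378,129) matches the picture). Closing.

Emit:
step_arm(commands=[0, 0, 0, 0, 0, 0, 0.7, 0, 0, 0, 0, 0, 0, 0.6, 0, 0, 0, 0, 0, 0, 0.5, 0, 0, 0, 0, 0, 0, 0.4, 0, 0, 0, 0, 0, 0, 0.3, 0, 0, 0, 0, 0, 0, 0.3, 0, 0, 0, 0, 0, 0, 0.3])

```text
clock: 3.65
eef_pos: [645.6, -0.3, 104.2]
tool_rot: [3.14, -0.0, 1.571]
force: [-1.0, -0.1, 6.1]
width: 49.1
gripper_force: 61.8
```

Emit:
step_arm(commands=[0, 0, -1, 0, 0, 0, 0.3, 0, 0, -3, 0, 0, 0, 0.3, 0, 0, -6, 0, 0, 0, 0.3, 0, 0, -8, 0, 0, 0, 0.3, 2, -0.8, -8, 0, 0, 0, 0.3, 5, -2, -8, 0, 0, 0, 0.3, 8.5, -3.5, -8, 0, 0, 0, 0.3, 12, -4.9, -8, 0, 0, 0, 0.3, 15, -6.1, -8, 0, 0, 0, 0.3, 18, -7.4, -8, 0, 0, 0, 0.3])

```text
clock: 4.65
eef_pos: [570.2, 181.2, 183.6]
tool_rot: [-3.141, -0.0, 1.571]
force: [-1.0, 0.3, 0.2]
width: 48.7
gripper_force: 62.0
```

Emit:
step_arm(commands=[3.5, -1.4, 0, 0, 0, 0, 0.3, 7, -2.9, 0, 0, 0, 0, 0.3, 10.5, -4.3, 0, 0, 0, 0, 0.3, 14, -5.7, 0, 0, 0, 0, 0.3, 17.5, -7.2, 0, 0, 0, 0, 0.3, 20, -8.2, 0, 0, 0, 0, 0.3, 22, -9, 0, 0, 0, 0, 0.3, 22.8, -9.3, 0, 0, 0, 0, 0.3, 22.8, -9.3, 0, 0, 0, 0, 0.3, 22.8, -9.3, 0, 0, 0, 0, 0.3])

```text
clock: 5.65
eef_pos: [478.7, 406.2, 183.4]
tool_rot: [3.141, 0.001, 1.569]
force: [0.4, 0.3, -1.6]
width: 48.9
gripper_force: 62.0
```

```bash
python3 - <<'E'
from h import *
d=grab('side')
f=192/np.tan(np.radians(float(d['vfov']))/2)
for n in('side','top'):
    d=grab(n) if n=='top' else d
    f=192/np.tan(np.radians(float(d['vfov']))/2);Z=d['range_z'];v,u=np.mgrid[:384,:512]
    P=np.stack([(u-d['cx'])/f*Z,(v-d['cy'])/f*Z,Z,np.ones_like(Z)],-1)@np.linalg.inv(d['world_to_cam']).T
    q=P[Z>0][:,:3];q=q[(abs(q[:,0]-479)<130)&(abs(q[:,1]-420)<100)]
    w=q[(q[:,2]>25)&(q[:,2]<45)];print(n,'walls',w.min(0).round(),w.max(0).round())
    w=q[(q[:,2]>-10)&(q[:,2]<9)];print(np.percentile(w,[2,98],axis=0).round())
E
python3 - <<'E'
import sys;sys.path.insert(0,'.')
from h import *
print(ctrl.read_state()['eef_pos'])
d=load('side');cv2.imwrite('pics/b.png',cv2.resize(d['image'][80:230,100:300,::-1],None,fx=3.5,fy=3.5,interpolation=2))
E
```

```text
side walls [373. 338.  25.] [589. 497.  39.]
[[353. 321.  -5.]
 [600. 502.   8.]]
top walls [374. 342.  25.] [584. 499.  42.]
[[352. 322.  -4.]
 [605. 512.   8.]]
[479.09368654 405.83915086 183.49509617]
```

View pics/b.png

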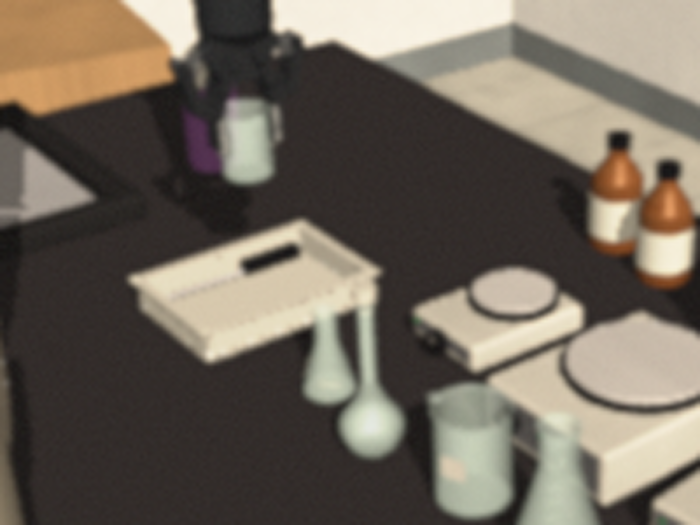

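The side view shows the beaker held upright over the tray, nearly level. Lowering.

Emit:
step_arm(commands=[0.1, 0, 3, 0, 0, 0, 0.3, 0.1, 0, 6, 0, 0, 0, 0.3, 0.1, 0, 9, 0, 0, 0, 0.3, 0.1, 0, 11.5, 0, 0, 0, 0.3, 0.1, 0, 13, 0, 0, 0, 0.3, 0.1, 0, 14, 0, 0, 0, 0.3, 0.1, 0, 14.4, 0, 0, 0, 0.3, 0.1, 0, 14.7, 0, 0, 0, 0.3, 0.1, 0, 14.7, 0, 0, 0, 0.3, 0.1, 0, 14.7, 0, 0, 0, 0.3])

```text
clock: 6.75
eef_pos: [478.5, 409.3, 37.2]
tool_rot: [3.14, -0.001, 1.571]
force: [0.2, -1.0, -1.5]
width: 48.7
gripper_force: 62.0
```

Emit:
step_arm(commands=[0, 0, 0.1, 0, 0, 0, 0.3, 0, 0, 0.2, 0, 0, 0, 0.3, 0, 0, 0.3, 0, 0, 0, 0.3, 0, 0, 0.3, 0, 0, 0, 0.3, 0, 0, 0.3, 0, 0, 0, 0.3])

```text
clock: 7.25
eef_pos: [478.0, 408.9, 33.3]
tool_rot: [-3.142, 0.0, 1.571]
force: [0.4, 0.2, 0.5]
width: 48.6
gripper_force: 62.0
```

Emit:
step_arm(commands=[0, 0, 0.1, 0, 0, 0, 0.3, 0, 0, 0.1, 0, 0, 0, 0.3, 0, 0, 0.1, 0, 0, 0, 0.3])

```text
clock: 7.55
eef_pos: [478.0, 408.9, 33.2]
tool_rot: [-3.141, -0.0, 1.571]
force: [-1.1, -1.3, 6.8]
width: 49.2
gripper_force: 62.5
```

Emit:
step_arm(commands=[0, 0, 0.1, 0, 0, 0, 0.3, 0, 0, 0.1, 0, 0, 0, 0.3, 0, 0, 0.1, 0, 0, 0, 0.3])

```text
clock: 7.85
eef_pos: [478.0, 408.9, 33.2]
tool_rot: [-3.141, -0.001, 1.571]
force: [-4.0, -1.8, 13.4]
width: 48.9
gripper_force: 63.1
```

In contact with the tray floor; easing off, opening and rising.

Emit:
step_arm(commands=[0, 0, -0.1, 0, 0, 0, 0.3, 0, 0, -0.1, 0, 0, 0, 0.55, 0, 0, -0.1, 0, 0, 0, 0.65, 0, 0, -0.1, 0, 0, 0, 0.8, 0, 0, -0.1, 0, 0, 0, 1, 0, 0, -0.1, 0, 0, 0, 1, 0, 0, -2, 0, 0, 0, 1, 0, 0, -5, 0, 0, 0, 1, 0, 0, -10, 0, 0, 0, 1, 0, 0, -15, 0, 0, 0, 1])

```text
clock: 8.85
eef_pos: [477.5, 408.3, 182.1]
tool_rot: [-3.14, 0.002, 1.571]
force: [-0.2, 1.0, -0.6]
width: 85.8
gripper_force: 0.0
```

Emit:
step_arm(commands=[-4, -0.7, 0, 0, 0, 0, 1, -8, -1.4, 0, 0, 0, 0, 1, -12, -2.1, 0, 0, 0, 0, 1, -16, -2.8, 0, 0, 0, 0, 1, -18.1, -3.1, 0, 0, 0, 0, 1, -18.1, -3.1, 0, 0, 0, 0, 1, -18.1, -3.1, 0, 0, 0, 0, 1, -18.1, -3.1, 0, 0, 0, 0, 1])

```text
clock: 9.65
eef_pos: [447.3, 229.4, 181.3]
tool_rot: [3.141, -0.001, 1.573]
force: [1.2, 0.6, -0.1]
width: 85.9
gripper_force: 0.0
```

Run:
```python
from h import *
print(ctrl.read_state()['eef_pos'])
d=grab('side');cv2.imwrite('pics/c.png',cv2.resize(d['image'][80:230,100:300,::-1],None,fx=3.5,fy=3.5,interpolation=2))
```

```text
[447.25950692 229.37061555 181.26540416]
```

View pics/c.png

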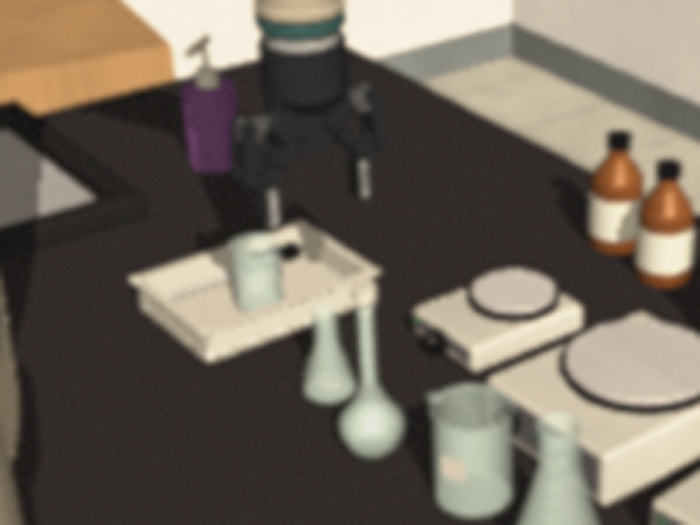

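The beaker stands upright in the tray at (255,275), and the gripper is over the small flask. Descending on its neck.

Emit:
step_arm(commands=[-0.1, 0, 3, 0, 0, 0, 1, -0.1, 0, 6, 0, 0, 0, 1, -0.1, 0, 9, 0, 0, 0, 1, -0.1, 0, 11, 0, 0, 0, 1, -0.1, 0, 12, 0, 0, 0, 1, -0.1, 0, 12.3, 0, 0, 0, 1, -0.1, 0, 12.3, 0, 0, 0, 0.6, -0.1, 0, 12.3, 0, 0, 0, 0.4, -0.1, 0, 12.3, 0, 0, 0, 0.3, -0.1, 0, 12.3, 0, 0, 0, 0.2])

```text
clock: 10.7
eef_pos: [447.4, 227.2, 59.0]
tool_rot: [3.14, -0.001, 1.571]
force: [-0.6, 0.6, 0.7]
width: 28.3
gripper_force: 0.0
```

Emit:
step_arm(commands=[0, 0, 0, 0, 0, 0, 0.1, 0, 0, 0, 0, 0, 0, 0.05, 0, 0, 0, 0, 0, 0, 0, 0, 0, 0, 0, 0, 0, 0, 0, 0, 0, 0, 0, 0, 0])

```text
clock: 11.2
eef_pos: [447.6, 227.2, 59.0]
tool_rot: [3.14, -0.001, 1.571]
force: [0.3, 0.1, 6.2]
width: 20.8
gripper_force: 58.4
```

Emit:
step_arm(commands=[0, 0, -1, 0, 0, 0, 0, 0, 0, -3, 0, 0, 0, 0, 0, 0, -6, 0, 0, 0, 0, 0, 0, -9, 0, 0, 0, 0, -0.3, 3, -9, 0, 0, 0, 0, -0.7, 7, -9, 0, 0, 0, 0, -1.1, 11, -9, 0, 0, 0, 0, -1.6, 15, -9, 0, 0, 0, 0, -2, 18, -9, 0, 0, 0, 0, -2.3, 20.7, -9, 0, 0, 0, 0])

```text
clock: 12.2
eef_pos: [655.3, 202.9, 148.6]
tool_rot: [-3.142, 0.001, 1.57]
force: [-0.4, -0.2, 0.3]
width: 20.2
gripper_force: 58.8
```

Emit:
step_arm(commands=[0, 0, 0, 0, 0, 0, 0, 0, 0, 0, 0, 0, 0, 0, 0, 0, 0, 0, 0, 0, 0])

```text
clock: 12.5
eef_pos: [652.5, 204.3, 148.2]
tool_rot: [-3.14, -0.0, 1.571]
force: [-0.4, 0.6, 0.3]
width: 20.6
gripper_force: 58.9
```

```bash
cat > loc.py <<'E'
from h import *
def cloud(n):
    d=grab(n);f=192/np.tan(np.radians(float(d['vfov']))/2);Z=d['range_z'];v,u=np.mgrid[:384,:512]
    P=np.stack([(u-d['cx'])/f*Z,(v-d['cy'])/f*Z,Z,np.ones_like(Z)],-1)@np.linalg.inv(d['world_to_cam']).T
    return P[Z>0][:,:3]
def rings(P,c,r,zs):
    for a,b in zs:
        q=P[(np.hypot(*(P[:,:2]-c).T)<r)&(P[:,2]>a)&(P[:,2]<b)]
        if len(q): print((a,b),len(q),'mid',((q.min(0)+q.max(0))/2).round(1),'ext',np.ptp(q,axis=0).round())
E
python3 - <<'E'
from loc import *
P=cloud('side');p=ctrl.read_state()['eef_pos'];print(p);b=p[2]-59
rings(P,p[:2],40,[(b-8,b+8),(b+8,b+25),(b+25,b+45)])
E
```

```text
[652.5906027  204.47354966 148.32585442]
(np.float64(81.32585441595313), np.float64(97.32585441595313)) 21 mid [645.6 193.6  93.1] ext [38. 34.  8.]
(np.float64(97.32585441595313), np.float64(114.32585441595313)) 77 mid [646.  197.2 105.8] ext [42. 43. 17.]
(np.float64(114.32585441595313), np.float64(134.32585441595313)) 65 mid [649.8 202.3 124.3] ext [35. 41. 20.]
```

Emit:
step_arm(commands=[0, 0.2, 1, 0, 0, 0, 0, 0, 0.2, 2, 0, 0, 0, 0, 0, 0.2, 2.8, 0, 0, 0, 0, 0, 0.2, 3.3, 0, 0, 0, 0, 0, 0.2, 3.6, 0, 0, 0, 0, 0, 0.2, 3.7, 0, 0, 0, 0, 0, 0.2, 3.8, 0, 0, 0, 0, 0, 0.2, 3.8, 0, 0, 0, 0])

```text
clock: 13.35
eef_pos: [656.1, 203.8, 110.5]
tool_rot: [3.141, -0.0, 1.571]
force: [0.3, -0.2, -1.3]
width: 20.5
gripper_force: 58.9
```

Emit:
step_arm(commands=[0, 0, 0.1, 0, 0, 0, 0, 0, 0, 0.1, 0, 0, 0, 0, 0, 0, 0.1, 0, 0, 0, 0])

```text
clock: 13.65
eef_pos: [656.0, 203.9, 109.4]
tool_rot: [3.141, -0.0, 1.571]
force: [-0.1, 0.0, -0.2]
width: 20.7
gripper_force: 58.9
```

Emit:
step_arm(commands=[0, 0, 0.1, 0, 0, 0, 0, 0, 0, 0.1, 0, 0, 0, 0, 0, 0, 0.1, 0, 0, 0, 0])

```text
clock: 13.95
eef_pos: [656.3, 203.9, 109.1]
tool_rot: [3.141, -0.0, 1.571]
force: [-1.7, -0.4, 5.7]
width: 20.1
gripper_force: 59.6
```

Contact. Release and rise, then travel to the medium flask at (383,-238), staying high over the benches.

Emit:
step_arm(commands=[0, 0, 0, 0, 0, 0, 0.1, 0, 0, 0, 0, 0, 0, 0.35, 0, 0, 0, 0, 0, 0, 0.5, 0, 0, 0, 0, 0, 0, 0.8, 0, 0, 0, 0, 0, 0, 1, 0, 0, 0, 0, 0, 0, 1, 0, 0, -2, 0, 0, 0, 1, 0, 0, -5, 0, 0, 0, 1, 0, 0, -10, 0, 0, 0, 1, 0, 0, -13, 0, 0, 0, 1])

```text
clock: 14.95
eef_pos: [657.2, 203.8, 241.8]
tool_rot: [3.138, -0.001, 1.571]
force: [1.2, -0.2, -0.4]
width: 85.5
gripper_force: 0.0
```

Emit:
step_arm(commands=[-5, -0.5, -1, 0, 0, 0, 1, -10, -1, -2, 0, 0, 0, 1, -15, -2, -2, 0, 0, 0, 1, -20, -4, -2, 0, 0, 0, 1, -24, -7, -2, 0, 0, 0, 1, -28, -10, -2, 0, 0, 0, 1, -32, -13, -2, 0, 0, 0, 1, -36, -16, -2, 0, 0, 0, 1, -40, -19, -2, 0, 0, 0, 1, -43, -23, -2, 0, 0, 0, 1])

```text
clock: 15.95
eef_pos: [430.6, -224.5, 258.7]
tool_rot: [3.14, 0.002, 1.57]
force: [0.9, -0.7, 0.2]
width: 85.3
gripper_force: 0.0
```

Run:
```python
from loc import *
print(ctrl.read_state()['eef_pos'])
for n in('side','top'):
    P=cloud(n);print(n)
    rings(P,(655,204.5),45,[(46,56),(112,142)]);rings(P,(383,-238),26,[(82,120)])
```

```text
[ 430.57340573 -224.46340808  258.65467635]
side
(46, 56) 133 mid [655.6 203.   50.7] ext [83. 86.  9.]
(112, 142) 55 mid [655.  204.5 126.1] ext [25. 30. 28.]
(82, 120) 180 mid [ 383.  -240.    99.4] ext [32. 32. 35.]
top
(46, 56) 337 mid [655.7 204.4  51. ] ext [87. 88. 10.]
(112, 142) 44 mid [655.1 204.  126.9] ext [23. 23. 29.]
(82, 120) 52 mid [ 382.9 -237.9  100.1] ext [28. 29. 34.]
```

Small flask is centred at (655,204). Now the medium one.

Emit:
step_arm(commands=[-1.3, -4, 0, 0, 0, 0, 1, -1.3, -4.7, 3, 0, 0, 0, 1, -1.3, -4.7, 6, 0, 0, 0, 1, -1.3, -4.7, 7, 0, 0, 0, 1, -1.3, -4.7, 7, 0, 0, 0, 1, -1.3, -4.7, 7, 0, 0, 0, 1])

```text
clock: 16.65
eef_pos: [385.1, -235.2, 188.9]
tool_rot: [3.141, 0.001, 1.571]
force: [0.6, -0.2, 0.1]
width: 85.4
gripper_force: 0.0
```

Emit:
step_arm(commands=[-0.3, -0.2, 3, 0, 0, 0, 1, -0.3, -0.2, 6, 0, 0, 0, 1, -0.3, -0.2, 8.5, 0, 0, 0, 1, -0.3, -0.2, 10, 0, 0, 0, 1, -0.3, -0.2, 11, 0, 0, 0, 1, -0.3, -0.2, 11, 0, 0, 0, 1, -0.3, -0.2, 11, 0, 0, 0, 1])

```text
clock: 17.35
eef_pos: [383.0, -238.4, 79.1]
tool_rot: [3.14, 0.001, 1.571]
force: [-0.9, 0.8, -1.1]
width: 85.6
gripper_force: 0.0
```

Emit:
step_arm(commands=[0, 0, 0, 0, 0, 0, 0.7, 0, 0, 0, 0, 0, 0, 0.5, 0, 0, 0, 0, 0, 0, 0.4, 0, 0, 0, 0, 0, 0, 0.3, 0, 0, 0, 0, 0, 0, 0.2, 0, 0, 0, 0, 0, 0, 0.1, 0, 0, 0, 0, 0, 0, 0.05, 0, 0, 0, 0, 0, 0, 0.05, 0, 0, 0, 0, 0, 0, 0.05])

```text
clock: 18.25
eef_pos: [382.4, -238.0, 78.5]
tool_rot: [3.141, 0.0, 1.571]
force: [0.5, -0.2, 5.4]
width: 26.8
gripper_force: 58.7
```

Emit:
step_arm(commands=[0, 0, -1, 0, 0, 0, 0.05, 0, 0, -3, 0, 0, 0, 0.05, 0, 0, -6, 0, 0, 0, 0.05, 0, 0, -9, 0, 0, 0, 0.05, 0, 0, -11, 0, 0, 0, 0.05, 0.4, 2, -11, 0, 0, 0, 0.05, 0.9, 5, -11, 0, 0, 0, 0.05, 1.4, 8, -11, 0, 0, 0, 0.05, 2, 12, -11, 0, 0, 0, 0.05, 2.8, 16, -11, 0, 0, 0, 0.05])

```text
clock: 19.25
eef_pos: [542.9, -209.8, 188.7]
tool_rot: [-3.141, 0.0, 1.57]
force: [1.4, -0.6, -1.2]
width: 26.6
gripper_force: 59.1
```

Emit:
step_arm(commands=[0.6, 4, 0, 0, 0, 0, 0.05, 1.2, 7, 0, 0, 0, 0, 0.05, 1.6, 9.2, 0, 0, 0, 0, 0.05, 1.6, 9.2, 0, 0, 0, 0, 0.05, 1.6, 9.2, 0, 0, 0, 0, 0.05, 1.6, 9.2, 0, 0, 0, 0, 0.05])

```text
clock: 19.85
eef_pos: [632.7, -194.6, 188.3]
tool_rot: [-3.14, 0.0, 1.569]
force: [-0.3, -0.5, -0.5]
width: 26.6
gripper_force: 59.2
```

Emit:
step_arm(commands=[0, 0.1, 1.5, 0, 0, 0, 0.05, 0, 0.1, 3, 0, 0, 0, 0.05, 0, 0.1, 4, 0, 0, 0, 0.05, 0, 0.1, 4.4, 0, 0, 0, 0.05, 0, 0.1, 4.7, 0, 0, 0, 0.05, 0, 0.1, 4.8, 0, 0, 0, 0.05, 0, 0.1, 4.9, 0, 0, 0, 0.05, 0, 0.1, 4.9, 0, 0, 0, 0.05])

```text
clock: 20.65
eef_pos: [635.4, -194.0, 139.6]
tool_rot: [3.141, 0.0, 1.571]
force: [-0.1, 0.2, -0.2]
width: 26.5
gripper_force: 59.2
```

Emit:
step_arm(commands=[0, 0, 0.1, 0, 0, 0, 0.05, 0, 0, 0.1, 0, 0, 0, 0.05, 0, 0, 0.1, 0, 0, 0, 0.05])

```text
clock: 20.95
eef_pos: [635.5, -194.0, 138.7]
tool_rot: [3.141, 0.0, 1.571]
force: [-0.4, 0.6, 0.7]
width: 26.8
gripper_force: 59.6
```

Emit:
step_arm(commands=[0, 0, 0.1, 0, 0, 0, 0.05, 0, 0, 0.1, 0, 0, 0, 0.05, 0, 0, 0.1, 0, 0, 0, 0.05])

```text
clock: 21.25
eef_pos: [635.7, -194.1, 138.6]
tool_rot: [3.14, 0.0, 1.571]
force: [-0.2, 0.6, 6.5]
width: 26.6
gripper_force: 59.9
```

Emit:
step_arm(commands=[0, 0, 0, 0, 0, 0, 0.2, 0, 0, 0, 0, 0, 0, 0.4, 0, 0, 0, 0, 0, 0, 0.6, 0, 0, 0, 0, 0, 0, 0.8, 0, 0, 0, 0, 0, 0, 1, 0, 0, 0, 0, 0, 0, 1, 0, 0, -2, 0, 0, 0, 1, 0, 0, -5, 0, 0, 0, 1, 0, 0, -10, 0, 0, 0, 1, 0, 0, -13, 0, 0, 0, 1])

```text
clock: 22.25
eef_pos: [636.1, -194.7, 270.7]
tool_rot: [3.138, 0.002, 1.571]
force: [0.3, -1.0, -0.2]
width: 85.7
gripper_force: 0.0
```

Emit:
step_arm(commands=[1.5, -4, -1, 0, 0, 0, 1, 3.5, -8, -1, 0, 0, 0, 1, 5.5, -12, -1, 0, 0, 0, 1, 7, -16, -1, 0, 0, 0, 1, 8.2, -18.5, -1, 0, 0, 0, 1, 8.2, -18.5, -1, 0, 0, 0, 1, 8.2, -18.5, 1, 0, 0, 0, 1, 8.2, -18.5, 3, 0, 0, 0, 1, 8.2, -18.5, 3, 0, 0, 0, 1, 8.2, -18.5, 3, 0, 0, 0, 1])

```text
clock: 23.25
eef_pos: [450.7, -112.4, 237.5]
tool_rot: [-3.141, 0.0, 1.57]
force: [-0.2, 0.6, 0.4]
width: 85.1
gripper_force: 0.0
```

Run:
```python
from loc import *
print(ctrl.read_state()['eef_pos'])
for n in('side','top'):
    P=cloud(n);print(n)
    rings(P,(634.5,-194),30,[(142,176)]);rings(P,(451,-112),28,[(103,146)]);rings(P,(638.5,-4.5),90,[(72,79)]);rings(P,(634.5,-194),70,[(57,64)])
```

```text
[ 450.74043383 -112.39533419  237.4739398 ]
side
(142, 176) 141 mid [ 635.3 -195.6  158.5] ext [37. 31. 32.]
(103, 146) 206 mid [ 450.6 -113.8  122. ] ext [36. 38. 38.]
(72, 79) 713 mid [639.5  -9.   75.1] ext [139. 146.   6.]
(57, 64) 324 mid [ 633.2 -197.1   60.2] ext [111. 113.   6.]
top
(142, 176) 65 mid [ 634.7 -193.9  158.9] ext [30. 30. 33.]
(72, 79) 1272 mid [638.7  -2.5  75.5] ext [144. 145.   7.]
(57, 64) 494 mid [ 634.4 -193.4   60.5] ext [115. 114.   7.]
```

Emit:
step_arm(commands=[0, 0, 3, 0, 0, 0, 1, 0, 0, 6, 0, 0, 0, 1, 0, 0, 9, 0, 0, 0, 1, 0, 0, 11.5, 0, 0, 0, 1, 0, 0, 13, 0, 0, 0, 1, 0, 0, 13.5, 0, 0, 0, 1, 0, 0, 13.5, 0, 0, 0, 1, 0, 0, 13.5, 0, 0, 0, 1])

```text
clock: 24.15
eef_pos: [451.1, -112.2, 103.2]
tool_rot: [3.14, 0.0, 1.571]
force: [0.2, 0.5, -0.1]
width: 85.3
gripper_force: 0.0
```

Emit:
step_arm(commands=[0, 0, 0, 0, 0, 0, 0.7, 0, 0, 0, 0, 0, 0, 0.5, 0, 0, 0, 0, 0, 0, 0.4, 0, 0, 0, 0, 0, 0, 0.3, 0, 0, 0, 0, 0, 0, 0.2, 0, 0, 0, 0, 0, 0, 0.1, 0, 0, 0, 0, 0, 0, 0.1, 0, 0, 0, 0, 0, 0, 0.1])

```text
clock: 24.95
eef_pos: [450.7, -112.0, 102.7]
tool_rot: [3.141, -0.0, 1.571]
force: [1.1, 0.2, 5.8]
width: 33.0
gripper_force: 59.1
```

Emit:
step_arm(commands=[0, 0, -1, 0, 0, 0, 0.1, 0, 0, -3, 0, 0, 0, 0.1, 0, 0, -6, 0, 0, 0, 0.1, 0, 0, -9, 0, 0, 0, 0.1, 0, 0, -11, 0, 0, 0, 0.1, 0, 0, -12, 0, 0, 0, 0.1, 1, 2, -12, 0, 0, 0, 0.1, 3, 5, -12, 0, 0, 0, 0.1, 5, 8.5, -12, 0, 0, 0, 0.1, 7, 12, -12, 0, 0, 0, 0.1])

```text
clock: 25.95
eef_pos: [570.5, -41.0, 221.8]
tool_rot: [-3.14, -0.0, 1.57]
force: [0.8, 0.0, -0.7]
width: 32.6
gripper_force: 60.0
```

Emit:
step_arm(commands=[2, 3.5, 0, 0, 0, 0, 0.1, 3.3, 5.8, 0, 0, 0, 0, 0.1, 3.8, 6.8, 0, 0, 0, 0, 0.1, 3.8, 6.8, 0, 0, 0, 0, 0.1, 3.8, 6.8, 0, 0, 0, 0, 0.1, 3.8, 6.8, 0, 0, 0, 0, 0.1])

```text
clock: 26.55
eef_pos: [636.7, -5.6, 222.3]
tool_rot: [-3.14, 0.001, 1.569]
force: [0.1, -0.3, -1.8]
width: 33.0
gripper_force: 60.0
```

Emit:
step_arm(commands=[0.1, 0.1, 1.5, 0, 0, 0, 0.1, 0.1, 0.1, 2.5, 0, 0, 0, 0.1, 0.1, 0.1, 3.3, 0, 0, 0, 0.1, 0.1, 0.1, 3.8, 0, 0, 0, 0.1, 0.1, 0.1, 4.1, 0, 0, 0, 0.1, 0.1, 0.1, 4.2, 0, 0, 0, 0.1, 0.1, 0.1, 4.3, 0, 0, 0, 0.1, 0.1, 0.1, 4.3, 0, 0, 0, 0.1])

```text
clock: 27.35
eef_pos: [639.4, -3.0, 179.5]
tool_rot: [3.141, -0.0, 1.571]
force: [-0.2, -0.0, -1.2]
width: 32.8
gripper_force: 60.2
```

Emit:
step_arm(commands=[0, 0, 0.1, 0, 0, 0, 0.1, 0, 0, 0.1, 0, 0, 0, 0.1, 0, 0, 0.1, 0, 0, 0, 0.1])

```text
clock: 27.65
eef_pos: [639.3, -2.9, 178.4]
tool_rot: [3.141, -0.0, 1.571]
force: [-1.2, -0.1, -2.7]
width: 32.8
gripper_force: 60.2
```

Emit:
step_arm(commands=[0, 0, 0.1, 0, 0, 0, 0.1, 0, 0, 0.1, 0, 0, 0, 0.1, 0, 0, 0.1, 0, 0, 0, 0.1])

```text
clock: 27.95
eef_pos: [639.5, -3.0, 177.8]
tool_rot: [3.141, -0.0, 1.571]
force: [-0.0, -0.9, 3.3]
width: 32.5
gripper_force: 60.2
```

In contact at the expected height. Release, rise, and look.

Emit:
step_arm(commands=[0, 0, 0, 0, 0, 0, 0.2, 0, 0, 0, 0, 0, 0, 0.4, 0, 0, 0, 0, 0, 0, 0.6, 0, 0, 0, 0, 0, 0, 0.8, 0, 0, 0, 0, 0, 0, 1, 0, 0, 0, 0, 0, 0, 1, 0, 0, -2, 0, 0, 0, 1, 0, 0, -5, 0, 0, 0, 1, 0, 0, -9, 0, 0, 0, 1, 0, 0, -13, 0, 0, 0, 1])

```text
clock: 28.95
eef_pos: [638.7, -3.0, 308.3]
tool_rot: [-3.14, 0.0, 1.571]
force: [1.4, 0.7, 0.1]
width: 85.4
gripper_force: 0.0
```

Emit:
step_arm(commands=[0, -4, 0, 0, 0, 0, 1, 0, -8, 0, 0, 0, 0, 1, 0, -12, 0, 0, 0, 0, 1, 0, -16, 0, 0, 0, 0, 1, 0, -18, 0, 0, 0, 0, 1, 0, -18, 0, 0, 0, 0, 1, 0, -18, 0, 0, 0, 0, 1])

```text
clock: 29.65
eef_pos: [459.9, -2.8, 307.8]
tool_rot: [3.14, -0.0, 1.571]
force: [-0.3, 0.1, -0.3]
width: 85.2
gripper_force: 0.0
```

Run:
```python
from loc import *
for n in('side','top'):
    P=cloud(n);print(n)
    rings(P,(639,-4),36,[(178,220)]);rings(P,(638.5,-4.5),90,[(72,79)]);rings(P,(634.5,-194),30,[(142,176)]);rings(P,(655,204),30,[(112,145)]);rings(P,(453,7),50,[(85,100)]);rings(P,(425,122),25,[(100,175)]);rings(P,(479,409),40,[(60,80)])
cv2.imwrite('pics/e.png',np.hstack([cv2.resize(load(n)['image'][100:270,110:365,::-1],(400,267)) for n in('side','top')]))
```

```text
side
(178, 220) 167 mid [639.5  -2.7 196.8] ext [38. 41. 38.]
(72, 79) 394 mid [637.5  -5.2  75.4] ext [139. 140.   7.]
(142, 176) 140 mid [ 635.9 -195.3  158.6] ext [33. 32. 33.]
(112, 145) 58 mid [655.2 201.  126.8] ext [27. 29. 29.]
(85, 100) 147 mid [453.3   6.5  91. ] ext [73. 78. 12.]
(100, 175) 113 mid [425.4 119.2 135.6] ext [22. 20. 68.]
(60, 80) 93 mid [477.7 407.2  68.2] ext [50. 69. 15.]
top
(178, 220) 87 mid [639.5  -2.3 198.1] ext [36. 34. 40.]
(72, 79) 828 mid [640.4  -2.3  75.5] ext [140. 145.   7.]
(142, 176) 61 mid [ 634.3 -194.2  159. ] ext [28. 30. 33.]
(112, 145) 50 mid [655.2 204.4 127.6] ext [23. 23. 29.]
(100, 175) 46 mid [424.6 122.8 138.6] ext [18. 21. 72.]
(60, 80) 96 mid [476.5 406.4  70.1] ext [52. 61. 20.]
```

View pics/e.png

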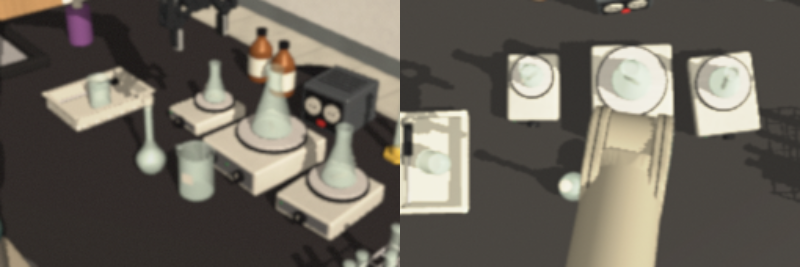

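All three flasks stand centred on their plates. The beaker is upright in the tray, and the volumetric flask and clean beaker haven't moved. Handing in.

```bash
python3 -c "
from cell import ctrl
print(ctrl.finish_job())"
```

```text
the job is handed in; nothing more can be done
None
```

The job is handed in: the used beaker stands upright in the wash tray, each flask is within about 2 mm of the centre of its own stirrer plate, and the volumetric flask and clean beaker are where they were (about 30 s on the clock).

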